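# Measure a culture dish's clear zone with sprung forceps

### The arm

A 6-joint arm with a two-finger parallel gripper is mounted at the origin on the work surface. World frame = base frame: x ahead of the robot, y to its left, z up, the work surface at z = 0. Lengths are in m, angles in degrees, forces in N, time in s.
With the tool pointing down it reaches from about 0.25 to 0.725 m from the base axis. Payload 9.7 kg.
Tool frame: the origin (TCP) lies midway between the tips of the shut fingers; the grasp point (between the pads) lies 19 mm behind it; z points along the fingers, y is the line along which they close (so a half turn about z gives the same grasp; the last joint's range is limited). The gripper opens to 85 mm and grips with 20 to 120 N. Pads are 22 mm wide; open, the fingers measure 114 mm over their backs; the gripper's body (76 mm by 85 mm) begins 54 mm behind the grasp point. The pads swing forward as they close: fully open they stand 13 mm farther back than shut.
Start: joints at [74.771, 4.979, 10.078, 95.1, 0, 90], TCP at [0.144, 0.531, 0.231] pointing down, gripper open.
Joint ranges: [-179.16, 179.16], [-48.56, 103.87], [-65.8, 70.77], [-126.05, 130.52], [-82.76, 87.17], [-180, 180]. Speed limits (degrees/s): [127.2, 127.2, 147.25, 180, 180, 180].

### API

Orientations are given as [roll, pitch, yaw] about the fixed x, y, z axes, in that order (R = Rz(yaw) Ry(pitch) Rx(roll)).
In Python, from workcell import * gives the robot as it stands.
- The arm moves only by the tool servo_tool, never from a script. Its argument "moves" is a list of rows, each a list of 4 numbers: the shift along the world's x, y, z in cm, then the turn about the world's z in rad. A call has 1 to 20 rows; each row is the pose to reach, as a shift and turn from the pose commanded when the call began; what a row does not reach only later rows make up. A row lasts 1/12 s, in which the tool goes at most 41.7 mm and 7.16 degrees, less where a joint would pass 70% of its speed; a pose out of reach is approached as far as the arm can. A call with a gripper value outside its range is refused whole. "claw" is the closure, from 0 (fully open) to 1 (shut), set as the call begins (left out, the last holds). The fingers move at their own pace and stop on an object; "force" is the grip in N (left out, the last holds). Time passes only in rows, so rows that repeat a pose let the fingers close. It gives the time, the measured TCP pose, the force, the opening and the grip force at its end, in the units of the state.
- get_obs(): the state, without advancing time (a new reading comes with each control period).
- camera(name): name is "side" or "top" or "wrist"; returns the picture (480x640x3 uint8, red, green, blue); there is no depth.
- get_calibration(name): a dict with "fx", "fy", "cx", "cy" (pixels), "rvec" (rotation vector, rad) and "tvec" (3), from world to camera coordinates, as OpenCV has them; the wrist camera has in their place "tool_from_camera" (4x4, takes a point from camera to tool coordinates, whose origin is the TCP and whose axes are the flange's). Camera axes: x right, y down, z forward; pixel columns grow to the right and rows downward; lengths in m; the calibration is good to about 2 mm. A picture is of the moment at which its call begins: read the wrist's pose just before it. get_calibration takes no time and is no camera call.
- job_done(): hands the job in; it is judged then, once.
The state is a dict: "time": time; "q": joint angles; "qd": joint speeds; "joint_efforts": joint torques, N m; "ee_pos": TCP position; "tcp_rot": TCP orientation; "wrist_force": force on the tool from outside, world axes, zero at the start; "torque": the same for the moment, N m; "opening": finger opening in m; "grasp_force": force on a finger pad.
Only numpy, scipy, OpenCV 4.12 (cv2) and the standard library are available. Lean on these libraries where they do the work, as an engineer would, in place of code of your own. Each camera call takes 0.05 s, during which the arm holds its last target. There are 200 camera calls.

### The job

Measure the ticked clear zone on the culture dish that lies on the plate reader's black disc: take the sprung measuring forceps from their rest, squeeze them until the gap between the points matches the two pen ticks on the zone's edges, and hold them steady there, one point at each tick, just touching the dish or at most a few millimetres above it. Be gentle, and do not shift either dish or disturb anything else. Finish while still holding the forceps squeezed at that gap on the ticks, so that the reading can be taken.

Things in the scene. Friction and masses are not known exactly. Their poses are not given: they have to be found in the camera images.
- forceps: bare steel sprung measuring forceps (tweezer callipers), 206 mm long, about 58 g, balancing 94 mm from the bow, lying level on a two-bar rest. Origin: centre line at the bow (closed rear end), at the arms' underside; x along the centre line to the points, z up. The two arms pivot at the bow and spring open alike; free, the points are 52 mm apart. A thin scale crosses them near the bow
- blade_l (a joint): swing of one arm of the forceps (the other mirrors it): 0 rad free, grows as they are squeezed, 0.13 closed. Gap between points = 8 mm + 400 mm x sin(0.1104 - value): 0.050 is 32 mm, 0.070 is 24 mm. Squeezing takes about 6 N on each finger grip for a gap of 32 and 8 N for 24; loosely held they tip in the fingers
- grip (a point): on the forceps' centre line, midway between the middles of the two flat ribbed finger grips (each 42 mm long, 12 mm high): 110 mm from the bow, 90 mm short of the points, 6 mm above the arms' underside, 23 mm above the points. Axes as forceps. Point gap = (width over the grips - 16 mm) / 0.55 + 8 mm: 40.2 mm over the grips when free, 29.2 for gap 32, 24.8 for gap 24
- point_l (a point): lowest end of the forceps' thin turned-down point on the +y side: 200 mm from the bow, 17 mm below the underside of the arms
- point_r (a point): the same on the -y side
- rest: fixed black plastic forceps rest: a 3 mm base plate and two upright cross bars 76 mm long, 6 mm thick, 24 mm high, on which the forceps lie; bars 80 mm behind and 40 mm in front of its origin (the origin is on the work surface, under the forceps' finger grips as they lie; x towards the points)
- reader: fixed plate reader: white low light box 160 x 320 mm, 40 mm high, with a frosted light panel. Origin under its centre, long side along y.
- reading_disc (a point): centre of the matt black disc, 108 mm across, let flush into the top of the plate reader at its -y end: where the dish to be read lies
- dish_four: closed culture dish, 90 mm across, 15 mm high, about 45 g, loose, with four round clear (brown) zones in the cream growth, each with a small white paper disc in the middle. Origin: centre of its underside. Its ticked zone is 24 mm across, centred 18 mm from the dish's centre towards its own -x; the pen ticks lie on a line along the dish's y.
- dish_three: closed culture dish like the other but with three clear zones. Its ticked zone is 32 mm across, centred 18 mm from the dish's centre towards its own -x; the pen ticks lie on a line along the dish's y. Which of the two dishes lies on the black reading disc differs from start to start; the other waits at the +y end of the reader.
- dish_four_tick_l (a point): on the top face of dish_four, the black pen cross at the +y edge of its ticked zone
- dish_four_tick_r (a point): the same at the -y edge, 24 mm from the first
- dish_three_tick_l (a point): on the top face of dish_three, the black pen cross at the +y edge of its ticked zone
- dish_three_tick_r (a point): the same at the -y edge, 32 mm from the first
- marker: capped marker pen lying loose, 130 mm long, 14 mm thick; leave alone
- pot: screw-capped specimen pot, 56 mm across, 62 mm high, loose; leave alone
- spray: white bottle, 64 mm across, 170 mm high, loose; leave alone
- stack: stack of four closed culture dishes, 90 mm across, 61 mm high, loose; leave alone
- timer: small white bench timer, 55 x 65 x 18 mm, loose; leave alone
There are look-alikes about, which are no part of the job. Leave any green or purple look-alike of the rest alone.

How it is judged:
By the outcome, as a careful person would: the job done as asked, in the order asked, and still so for the second after the job is handed in, while the arm keeps its last pose, push and grip.
It also fails if it takes over 38 s, if anything falls off the work surface, if the arm or the gripper's body presses on something with over 40 N, if the wrist force passes 120 N, or if a joint passes its speed limit or range.

## Working session

There is one attempt and no reset: what is moved stays moved. The work goes in short steps, Python scripts to look and compute and a tool call to move; the robot and the scene stay as the last step left them, time stands still between calls to the robot, and variables do not carry over. Pictures are saved under pics/ and viewed, at most 10 in all, crops included, and the job is handed in when it is done.

Besides the shell and the picture viewer there is one more tool, called after "Call:" as a command line: name --pt "numbers of a row" for each row, then --argument value for the rest. servo_tool: Moves the arm, as the interface text tells. Its arguments: {"type":"object","properties":{"moves":{"type":"array","items":{"type":"array","items":{"type":"number"}}},"claw":{"type":"number"},"force":{"type":"number"}},"required":["moves"]}

```bash
mkdir -p pics
python3 - <<'E'
from workcell import *
import cv2
s=get_obs();print(s)
for n in ("top","side","wrist"):
    im=camera(n);cv2.imwrite(f"pics/{n}0.png",im[:,:,::-1]);print(n,get_calibration(n))
E
```

```text
{'time': 0.0, 'q': array([7.47717677e+01, 5.00993569e+00, 1.00342872e+01, 9.50982379e+01,
       2.59322856e-04, 8.99988477e+01]), 'qd': array([ 0.04095879, -0.05674741, -0.02080803,  0.04072874,  0.00221794,
       -0.04870046]), 'joint_efforts': array([ 9.78157404e-04, -5.20388567e+01,  4.64802682e+01,  1.62617338e-02,
        8.89559283e-05,  1.52024313e-05]), 'ee_pos': array([0.14440601, 0.53047411, 0.23059274]), 'tcp_rot': array([-1.79926114e+02, -2.60808564e-04,  1.64772920e+02]), 'wrist_force': array([ 0.48877382, -0.6941309 ,  0.26344991]), 'torque': array([-0.01466261, -0.00923966,  0.01923574]), 'grasp_force': 0.0, 'opening': 0.08504398676051947}
top {'fx': 579.8029237799982, 'fy': 579.8029237799982, 'cx': 323.98079121259264, 'cy': 242.34402026240912, 'rvec': array([ 2.14646585, -2.09737274,  0.18862607]), 'tvec': array([-0.01460068,  0.55457649,  1.22590067])}
side {'fx': 614.9828258029343, 'fy': 614.9828258029343, 'cx': 312.3130042458762, 'cy': 238.48866663140424, 'rvec': array([ 2.04954016, -0.63441659,  0.33192034]), 'tvec': array([-0.46221298,  0.21752049,  1.17008719])}
wrist {'fx': 414.5673245200711, 'fy': 414.5673245200711, 'cx': 323.7529517213247, 'cy': 233.4593418011418, 'tool_from_camera': array([[ 4.96741017e-04, -9.61283066e-01, -2.75562373e-01,
         7.00996596e-02],
       [ 9.99999860e-01,  5.27285005e-04, -3.67582777e-05,
         2.28927900e-04],
       [ 1.80635017e-04, -2.75562316e-01,  9.61283193e-01,
        -1.41863553e-01],
       [ 0.00000000e+00,  0.00000000e+00,  0.00000000e+00,
         1.00000000e+00]])}
```

View pics/top0.png

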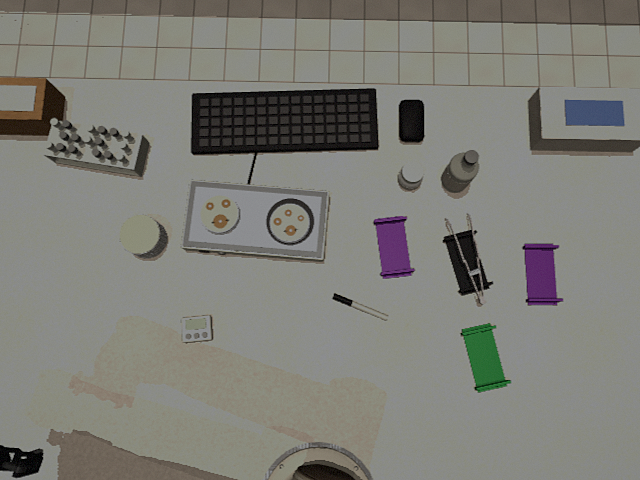

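View pics/side0.png

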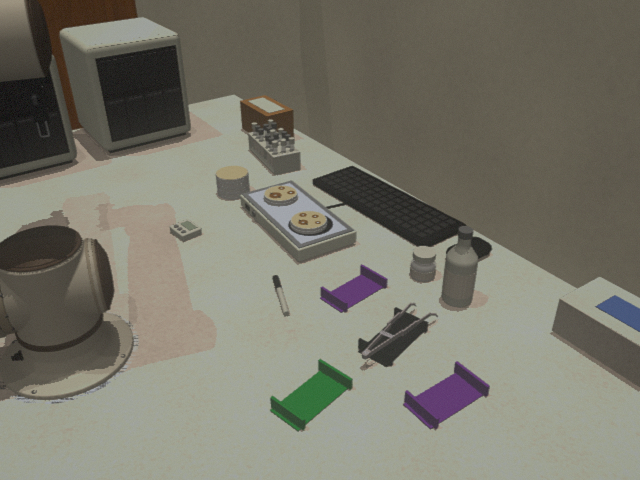

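```bash
cat > h.py <<'E'
import numpy as np, cv2
from workcell import *
from scipy.spatial.transform import Rotation as Ro
def cam(n,s=None):
    c=get_calibration(n);K=np.array([[c["fx"],0,c["cx"]],[0,c["fy"],c["cy"]],[0,0,1.]])
    if n!="wrist":
        R=cv2.Rodrigues(np.array(c["rvec"]))[0];return K,R.T,-R.T@np.array(c["tvec"])
    s=s or get_obs();T=np.array(c["tool_from_camera"]);Rt=Ro.from_euler("xyz",s["tcp_rot"],degrees=True).as_matrix()
    return K,Rt@T[:3,:3],Rt@T[:3,3]+s["ee_pos"]
def ray(C,p):
    d=C[1]@np.linalg.inv(C[0])@np.array([p[0],p[1],1.]);return C[2],d/np.linalg.norm(d)
def onz(C,p,z):
    o,d=ray(C,p);return o+d*(z-o[2])/d[2]
def tri(rays):
    A=0;b=0
    for o,d in rays:
        P=np.eye(3)-np.outer(d,d);A=A+P;b=b+P@o
    x=np.linalg.solve(A,b);return x,[1e3*np.linalg.norm((np.eye(3)-np.outer(d,d))@(x-o)) for o,d in rays]
def proj(C,X):
    v=C[0]@(C[1].T@(np.array(X)-C[2]));return v[:2]/v[2]
E
python3 - <<'E'
from h import *
C=cam("top");np.set_printoptions(precision=4,suppress=True)
print(C[2])
for nm,p,z in [("dish disc",(290,222),.055),("dish other",(221,213),.055),("tickzone",(291,231),.055),("bow",(479,300),.03),("ptL",(448,220),.01),("ptR",(470,215),.01),("bar1",(455,234),.024),("bar2",(476,291),.024),("reader1",(327,259),.04),("reader2",(188,182),.04),("pot",(411,177),.06),("spray",(470,156),.17)]:print(nm,onz(C,p,z))
im=cv2.imread("pics/top0.png")
a=cv2.resize(im[170:270,175:340],None,fx=4,fy=4,interpolation=2);b=cv2.resize(im[205:310,420:510],None,fx=4,fy=4,interpolation=2)
o=np.zeros((600,800,3),np.uint8);o[:400,:450]=a[:,200:650];o[:420,450:450+350]=b[:,:350]
cv2.imwrite("pics/crop1.png",cv2.convertScaleAbs(o,alpha=1.4))
E
```

```text
[ 0.3214 -0.0129  1.3066]
dish disc [0.5981 0.0744 0.055 ]
dish other [0.6151 0.2282 0.055 ]
tickzone [0.5778 0.0715 0.055 ]
bow [ 0.4377 -0.345   0.03  ]
ptL [ 0.6209 -0.284   0.01  ]
ptR [ 0.6337 -0.3345  0.01  ]
bar1 [ 0.5856 -0.2963  0.024 ]
bar2 [ 0.458  -0.3404  0.024 ]
reader1 [ 0.5196 -0.0092  0.04  ]
reader2 [0.689 0.31  0.04 ]
pot [ 0.7059 -0.1926  0.06  ]
spray [ 0.7193 -0.2976  0.17  ]
```

View pics/crop1.png

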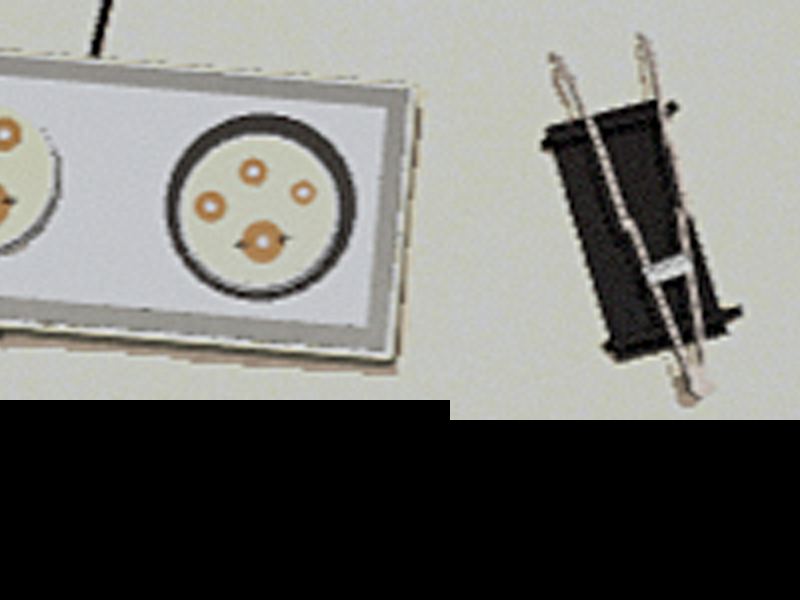

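Run:
```python
from h import *
C=cam("top")
f=lambda x,y:onz(C,(175+(x+200)/4,170+y/4),.055)
l,r=f(238,243),f(287,238);d=l-r;print(l,r,np.linalg.norm(d),np.degrees(np.arctan2(d[1],d[0]))-90)
g=lambda x,y,z:onz(C,(420+(x-450)/4,205+y/4),z)
b,p=g(695,385,.028),g(599,46,.007);d=p-b;print(b,p,np.linalg.norm(d),np.degrees(np.arctan2(d[1],d[0])))
```

```text
[0.57805907 0.0858274  0.055     ] [0.58148316 0.0589125  0.055     ] 0.027131836003180202 7.250173332216718
[ 0.43521018 -0.3503826   0.028     ] [ 0.63027439 -0.30594105  0.007     ] 0.2011618733678612 12.834642587715084
```

Call:
servo_tool --pt "3 -3 0 0.05" --pt "6 -6 0 0.1" --claw 0.3 --force 20

```text
time: 0.32
ee_pos: [0.2029, 0.4716, 0.2303]
tcp_rot: [-179.9, -0.0, 170.8]
wrist_force: [0.1, 0.4, 0.1]
opening: 0.0636
grasp_force: 0.0
```

```bash
python3 -c "
from workcell import *
s=get_obs();print(s['q'],s['ee_pos'],s['tcp_rot'],s['opening'])"
```

```text
[6.67228964e+01 2.04426209e-02 4.82861958e+00 9.48971935e+01
 1.61547650e-03 7.58904156e+01] [0.2028896  0.47164342 0.2302593 ] [-1.79914063e+02 -2.32669323e-02  1.70832462e+02] 0.06363577609328319
```

Call:
servo_tool --pt "2 -2.2 0 0.02" --pt "4.6 -5.2 -0.4 0.05" --pt "7.3 -8.2 -1 0.08" --pt "10 -11.3 -1.4 0.1" --pt "12.6 -14.2 -1.8 0.12" --pt "15.3 -17.2 -2.2 0.15" --pt "18 -20.3 -2.6 0.18" --pt "20.6 -23.2 -3 0.2" --pt "23.3 -26.3 -3.4 0.22" --pt "26 -29.3 -3.8 0.24" --pt "28.6 -32.2 -4.2 0.26" --pt "31.2 -35.2 -4.6 0.28" --pt "33.4 -37.6 -4.9 0.29" --pt "34.6 -39 -5 0.29" --pt "34.6 -39 -5 0.29" --pt "34.6 -39 -5 0.29"

```text
time: 1.65
ee_pos: [0.5494, 0.081, 0.1806]
tcp_rot: [180.0, -0.1, -173.0]
wrist_force: [-1.1, 0.4, 0.1]
opening: 0.0593
grasp_force: 0.0
```

Run:
```python
from h import *
import pickle
s=get_obs();print(s['ee_pos'],s['tcp_rot'],s['q'],s['opening'],s['qd'])
im=camera("wrist")[:,:,::-1];cv2.imwrite("pics/w1.png",im);pickle.dump(s,open("w1.pkl","wb"))
```

```text
[0.54943104 0.08099884 0.18057687] [ 1.79993872e+02 -8.56912250e-02 -1.72997223e+02] [8.38211357e+00 5.03977366e+00 4.52092369e+00 8.95666689e+01
 8.18941580e-03 1.37933494e+00] 0.05925810955894431 [ 1.99369682 -1.52437166 -0.69656224  0.41552346  0.16732558  0.55184081]
```

View pics/w1.png

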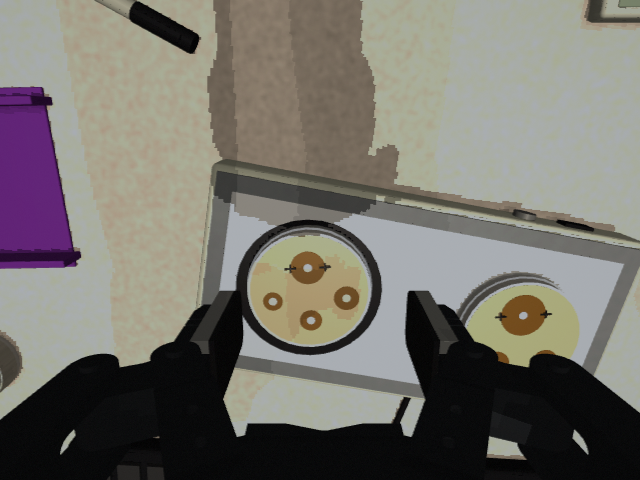

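Call:
servo_tool --pt "-2 -2 0 -0.1" --pt "-5 -3 0 -0.2" --pt "-7 -4 0 -0.2" --pt "-7 -4 0 -0.2" --pt "-7 -4 0 -0.2"

```text
time: 2.12
ee_pos: [0.4786, 0.0425, 0.1822]
tcp_rot: [180.0, 0.1, 175.7]
wrist_force: [-0.1, 0.0, 0.1]
opening: 0.06
grasp_force: 0.0
```

```bash
cat >> h.py <<'E'
def ticks(im,C,guess):
    """dark-pixel centroids near predicted tick points on a light/brown dish"""
    g=cv2.cvtColor(im,cv2.COLOR_BGR2GRAY).astype(float);out=[]
    for X in guess:
        u,v=np.round(proj(C,X)).astype(int);h=8
        w=g[v-h:v+h+1,u-h:u+h+1];bg=cv2.medianBlur(w.astype(np.uint8),5).astype(float)
        m=np.clip(55-w,0,None);yy,xx=np.mgrid[-h:h+1,-h:h+1]
        out.append(np.array([u+(m*xx).sum()/m.sum(),v+(m*yy).sum()/m.sum()]))
    return out
E
python3 - <<'E'
from h import *
import pickle
np.set_printoptions(precision=4,suppress=True)
s1=pickle.load(open("w1.pkl","rb"));i1=cv2.imread("pics/w1.png")
s2=get_obs();print(s2['ee_pos'],s2['tcp_rot']);i2=np.ascontiguousarray(camera("wrist")[:,:,::-1]);cv2.imwrite("pics/w2.png",i2);pickle.dump(s2,open("w2.pkl","wb"))
C1,C2=cam("wrist",s1),cam("wrist",s2)
G=[onz(C1,p,.055) for p in((325,267),(291,269))];print(G)
t1,t2=ticks(i1,C1,G),ticks(i2,C2,G);print(t1,t2)
for i in(0,1):
  print(tri([ray(C1,t1[i]),ray(C2,t2[i])]),onz(C1,t1[i],.055),onz(C2,t2[i],.055))
u,v=proj(C2,(G[0]+G[1])/2).astype(int)
a=cv2.resize(i2[v-30:v+30,u-40:u+40],None,fx=5,fy=5,interpolation=0)
u,v=proj(C1,(G[0]+G[1])/2).astype(int)
b=cv2.resize(i1[v-30:v+30,u-40:u+40],None,fx=5,fy=5,interpolation=0)
cv2.imwrite("pics/tk.png",np.hstack([b,a]))
E
```

```text
[0.4786 0.0425 0.1822] [179.9719   0.1022 175.7216]
[array([0.5794, 0.0858, 0.055 ]), array([0.5837, 0.0628, 0.055 ])]
[array([324.6591, 266.9091]), array([291.1394, 267.9129])] [array([391.5641, 350.8858]), array([360.6218, 357.6357])]
(array([0.5799, 0.0856, 0.0538]), [np.float64(0.08972685563744132), np.float64(0.08972685563739216)]) [0.5794 0.0856 0.055 ] [0.5791 0.0853 0.055 ]
(array([0.5831, 0.0626, 0.0549]), [np.float64(0.24370172468572013), np.float64(0.24370172468570708)]) [0.5829 0.0628 0.055 ] [0.5831 0.0623 0.055 ]
```

View pics/tk.png

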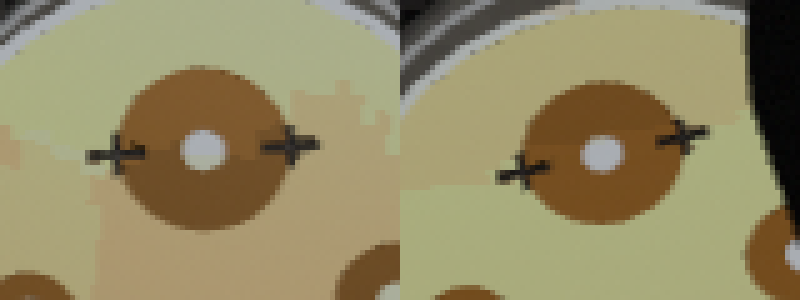

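Call:
servo_tool --pt "0.2 -1 0.2 -0.1" --pt "0.5 -3 0.5 -0.22" --pt "0.8 -5 1 -0.34" --pt "1.2 -7 1.5 -0.46" --pt "1.5 -9 2 -0.58" --pt "1.8 -11 2 -0.7" --pt "2.1 -13 2 -0.82" --pt "2.4 -15 2 -0.94" --pt "2.7 -17 2 -1.06" --pt "3 -19 2 -1.18" --pt "3.3 -21 2 -1.3" --pt "3.6 -23 2 -1.42" --pt "3.9 -25 2 -1.54" --pt "4.2 -27 2 -1.66" --pt "4.5 -29 2 -1.78" --pt "4.8 -31 2 -1.9" --pt "5.1 -33 2 -2.02" --pt "5.5 -35 2 -2.14" --pt "5.9 -36 2 -2.26" --pt "6.2 -36.7 2 -2.38"

```text
time: 3.83
ee_pos: [0.5426, -0.326, 0.2003]
tcp_rot: [-180.0, 0.0, 39.0]
wrist_force: [0.5, 0.4, 0.5]
opening: 0.0595
grasp_force: 0.0
```

Call:
servo_tool --pt "0 0 0 -0.12" --pt "0 0 0 -0.24" --pt "0 0 0 -0.36" --pt "0 0 0 -0.46" --pt "0 0 0 -0.46" --pt "0 0 0 -0.46"

```text
time: 4.33
ee_pos: [0.5422, -0.3247, 0.2008]
tcp_rot: [-180.0, 0.0, 13.2]
wrist_force: [0.2, 0.4, -0.1]
opening: 0.0596
grasp_force: 0.0
```

Run:
```python
from h import *
import pickle
s=get_obs();print(s['ee_pos'],s['tcp_rot'],s['q'],s['opening'],s['time'])
im=camera("wrist")[:,:,::-1];cv2.imwrite("pics/w3.png",im);pickle.dump(s,open("w3.pkl","wb"))
```

```text
[ 0.54220941 -0.32473784  0.20076095] [-1.79976784e+02  1.36194311e-02  1.31846953e+01] [-3.09213052e+01  1.60879644e+01  1.94444745e+01  9.33824478e+01
  7.19150456e-03  1.35894001e+02] 0.05960011850718321 4.3333
```

View pics/w3.png

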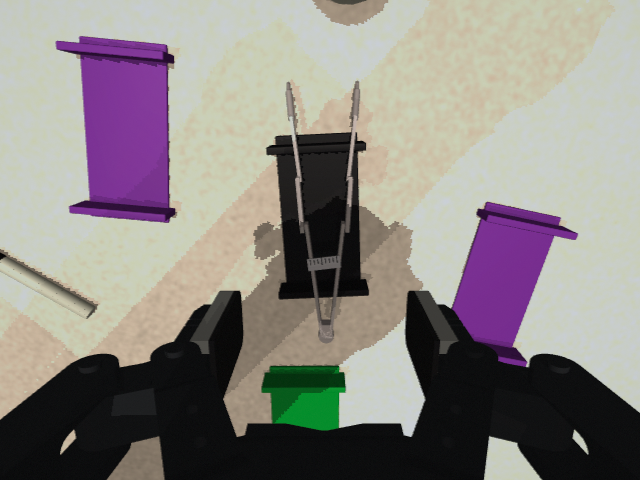

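Run:
```python
from h import *
import pickle
np.set_printoptions(precision=4,suppress=True)
C=cam("wrist",pickle.load(open("w3.pkl","rb")))
b=onz(C,(325.5,332),.027);p=onz(C,(323.3,85),.010);g=onz(C,(323.8,205),.030);gl=onz(C,(300,205),.03);gr=onz(C,(348,205),.03);pl=onz(C,(289,85),.010);pr=onz(C,(358,85),.01)
d=p-b;print(b,p,g,np.linalg.norm(d[:2]),np.degrees(np.arctan2(d[1],d[0])),np.linalg.norm(gl-gr),np.linalg.norm(pl-pr))
e=d[:2]/np.linalg.norm(d[:2]);print(b[:2]+.110*e, p[:2]-.09*e)
im=cv2.imread("pics/w3.png");cv2.imwrite("pics/w3c.png",cv2.resize(im[70:350,225:425],None,fx=2.9,fy=2.1,interpolation=2))
```

```text
[ 0.4376 -0.3506  0.027 ] [ 0.631  -0.3033  0.01  ] [ 0.5451 -0.3238  0.03  ] 0.1991492377865164 13.739750895454058 0.03692573155277419 0.052227097361118614
[ 0.5444 -0.3244] [ 0.5436 -0.3246]
```

Call:
servo_tool --pt "-1.5 0 0 0" --pt "-3.5 0 -1 0" --pt "-5 0 -2 0" --pt "-5 0 -2 0" --pt "-5 0 -2 0"

```text
time: 4.8
ee_pos: [0.4912, -0.3251, 0.1813]
tcp_rot: [-180.0, 0.0, 13.0]
wrist_force: [-0.3, -0.2, -0.3]
opening: 0.0597
grasp_force: 0.0
```

Run:
```python
from h import *
import pickle
s=get_obs();print(s['ee_pos'],s['tcp_rot'],s['time'])
i2=np.ascontiguousarray(camera("wrist")[:,:,::-1]);cv2.imwrite("pics/w4.png",i2);pickle.dump(s,open("w4.pkl","wb"))
i1=cv2.imread("pics/w3.png")
cv2.imwrite("pics/fc.png",np.hstack([cv2.resize(i1[75:345,260:390],(390,600)),cv2.resize(i2[60:330,260:390],(390,600))]))
```

```text
[ 0.49121635 -0.32510115  0.18126286] [-1.79990809e+02  2.04684095e-04  1.30398002e+01] 4.8
```

View pics/fc.png

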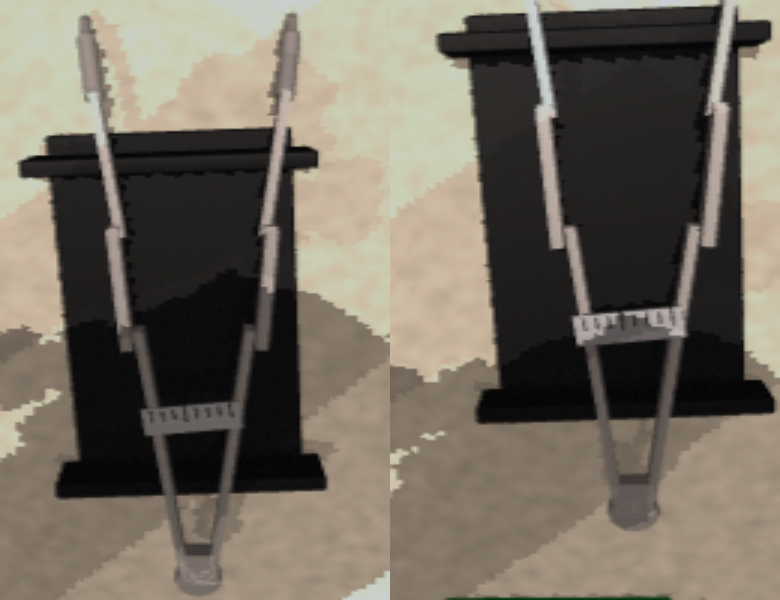

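Run:
```python
from h import *
import pickle
np.set_printoptions(precision=4,suppress=True)
C1,C2=[cam("wrist",pickle.load(open(f,"rb"))) for f in("w3.pkl","w4.pkl")]
P=[]
for n,a,b in [("Ltop",(107,230),(537,103)),("Lbot",(121,350),(553,247)),("Rtop",(277,228),(728,105)),("Rbot",(267,350),(716,245)),("scaleL",(141,409),(574,316)),("bow",(197,583),(634,517)),("barL",(20,155),(438,35)),("barR",(318,150),(770,22))]:
    x,e=tri([ray(C1,(260+a[0]/3,75+a[1]*.45)),ray(C2,(260+(b[0]-390)/3,60+b[1]*.45))]);P.append(x);print(n,x,e[0])
m=sum(P[:4])/4;print("grip mid",m)
for z in(.03,.036):
  Q=[onz(C1,(260+a/3,75+b*.45),z) for a,b in((107,230),(121,350),(277,228),(267,350))];print(z,sum(Q)/4,np.linalg.norm(Q[0]-Q[1]),(np.linalg.norm(Q[0]-Q[2])+np.linalg.norm(Q[1]-Q[3]))/2)
```

```text
Ltop [ 0.5621 -0.2987  0.0424] 0.12413774603403947
Lbot [ 0.5212 -0.3111  0.0359] 0.16481487354881727
Rtop [ 0.5712 -0.3396  0.0349] 0.11079991581344822
Rbot [ 0.5306 -0.347   0.0393] 0.13659711667459123
scaleL [ 0.5006 -0.3208  0.0343] 0.1242827381601679
bow [ 0.4349 -0.3515  0.0311] 0.2124877947406262
barL [ 0.5775 -0.2698  0.0078] 0.05367186375454078
barR [ 0.5976 -0.3445  0.0197] 0.09039194928187616
grip mid [ 0.5462 -0.3241  0.0381]
0.03 [ 0.5446 -0.3244  0.03  ] 0.042520453162241255 0.04048294468809144
0.036 [ 0.5458 -0.3241  0.036 ] 0.041704342440253415 0.039705940616861654
```

Call:
servo_tool --pt "1.3 0 -1 0.01" --pt "3 0.1 -3.5 0.01" --pt "4.5 0.1 -6 0.012" --pt "5.3 0.1 -8.5 0.012" --pt "5.3 0.1 -11 0.012" --pt "5.3 0.1 -12 0.012" --pt "5.3 0.1 -12 0.012" --pt "5.3 0.1 -12 0.012"

```text
time: 5.52
ee_pos: [0.5449, -0.3243, 0.0621]
tcp_rot: [180.0, -0.0, 13.7]
wrist_force: [0.5, 1.2, 0.1]
opening: 0.0598
grasp_force: 0.0
```

```bash
python3 -c "
from workcell import *
s=get_obs();print(s['ee_pos'],s['tcp_rot'],s['opening'])"
```

```text
[ 0.54485464 -0.32425768  0.06205704] [ 1.79991299e+02 -1.13459693e-02  1.36671409e+01] 0.05982401387383802
```

Call:
servo_tool --pt "0 0 -1.5 0" --pt "0 0 -3.5 0" --pt "0 0 -4.8 0" --pt "0 0 -5.2 0" --pt "0 0 -5.2 0" --pt "0 0 -5.2 0" --claw 0.45

```text
time: 6.02
ee_pos: [0.5448, -0.3246, 0.0106]
tcp_rot: [179.9, -0.1, 13.6]
wrist_force: [-0.1, -0.3, 0.3]
opening: 0.047
grasp_force: 0.0
```

Call:
servo_tool --pt "0 0 0 0" --pt "0 0 0 0" --pt "0 0 0 0" --pt "0 0 0 0" --claw 0.56

```text
time: 6.35
ee_pos: [0.545, -0.3247, 0.0104]
tcp_rot: [179.9, -0.1, 13.6]
wrist_force: [2.1, -1.5, 3.1]
opening: 0.0376
grasp_force: 2.5
```

Call:
servo_tool --pt "0 0 0.05 0" --pt "0 0 0.1 0" --pt "0 0 0.1 0" --pt "0 0 0.1 0" --pt "0 0 0.1 0" --claw 0.65

```text
time: 6.77
ee_pos: [0.5447, -0.3244, 0.0107]
tcp_rot: [180.0, -0.0, 13.6]
wrist_force: [1.7, -0.3, 6.1]
opening: 0.0303
grasp_force: 5.3
```

Call:
servo_tool --pt "0 0 0.03 0" --pt "0 0 0.05 0" --pt "0 0 0.05 0" --pt "0 0 0.05 0" --pt "0 0 0.05 0" --claw 0.705

```text
time: 7.18
ee_pos: [0.5446, -0.3243, 0.011]
tcp_rot: [180.0, -0.0, 13.6]
wrist_force: [0.9, -0.4, 5.3]
opening: 0.0252
grasp_force: 8.9
```

Call:
servo_tool --pt "0 0 0.1 0" --pt "0 0 0.3 0" --pt "0 0 0.7 0" --pt "0 0 1.5 0" --pt "0 0 2.8 0" --pt "0 0 4.3 0" --pt "0 0 6 0" --pt "0 0 8 0" --pt "0 0 10.5 0" --pt "0 0 13 0" --pt "0 0 15 0" --pt "0 0 15.5 0" --pt "0 0 15.5 0" --pt "0 0 15.5 0"

```text
time: 8.35
ee_pos: [0.5443, -0.3242, 0.1653]
tcp_rot: [-180.0, 0.0, 13.6]
wrist_force: [-0.4, -0.3, -0.9]
opening: 0.0254
grasp_force: 8.2
```

Run:
```python
from h import *
import pickle
s=get_obs();print(s['ee_pos'],s['tcp_rot'],s['time'],s['opening'],s['q'])
i2=camera("wrist")[:,:,::-1];cv2.imwrite("pics/w5.png",i2);pickle.dump(s,open("w5.pkl","wb"))
```

```text
[ 0.54430687 -0.32422391  0.16531527] [-1.79990356e+02  1.30889891e-02  1.36220941e+01] 8.35 0.025350695735526986 [-3.07797071e+01  1.58178907e+01  1.51911770e+01  8.93893857e+01
 -2.26780592e-03  1.35598200e+02]
```

View pics/w5.png

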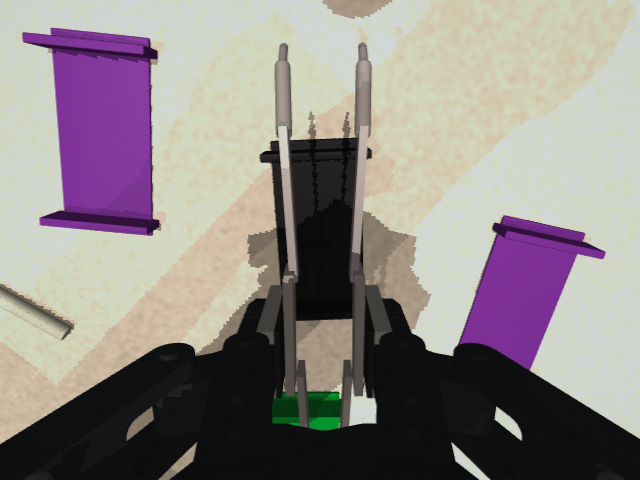

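Call:
servo_tool --pt "-0.3 0.5 1 0.04" --pt "-0.8 1.5 2.5 0.12" --pt "-1.5 3 4 0.22" --pt "-2.2 5 5.2 0.34" --pt "-3 7 6 0.46" --pt "-3.6 9 6 0.58" --pt "-4.2 11 6 0.7" --pt "-4.4 13 6 0.82" --pt "-4.4 15 6 0.94" --pt "-4.4 17 6 1.06" --pt "-4.4 19 6 1.18" --pt "-4.4 21 6 1.3" --pt "-4.4 23 6 1.42" --pt "-4.4 25 6 1.54" --pt "-4.4 27 6 1.66" --pt "-4.4 29 6 1.78" --pt "-4.4 31 6 1.9" --pt "-4.4 32.5 6 2.02" --pt "-4.4 33.5 6 2.14" --pt "-4.4 34 6 2.26" --claw 0.712

```text
time: 10.07
ee_pos: [0.4998, 0.017, 0.2241]
tcp_rot: [-179.9, -0.1, 143.5]
wrist_force: [0.2, -0.9, -0.9]
opening: 0.0248
grasp_force: 8.6
```

Run:
```python
from h import *
import pickle
np.set_printoptions(precision=4,suppress=True)
s=get_obs();print(s['ee_pos'],s['tcp_rot'],s['time'],s['opening'],s['grasp_force'])
s1,s2=[pickle.load(open(f,"rb")) for f in("w1.pkl","w2.pkl")]
C1,C2=cam("wrist",s1),cam("wrist",s2)
G=[onz(C1,p,.055) for p in((325,267),(291,269))];m=(G[0]+G[1])/2
o1,o2=proj(C1,m).astype(int)-[40,30],proj(C2,m).astype(int)-[40,30]
f=lambda o,x,y:(o[0]+x/5-.4,o[1]+y/5-.4)
L=tri([ray(C1,f(o1,291,145)),ray(C2,f(o2,283,134))]);R=tri([ray(C1,f(o1,117,153)),ray(C2,f(o2,123,172))]);print(L,R)
for C,o,a,b in((C1,o1,(291,145),(117,153)),(C2,o2,(283,134),(123,172))):
    l,r=onz(C,f(o,*a),.055),onz(C,f(o,*b),.055);d=l-r;print((l+r)/2,np.linalg.norm(d),np.degrees(np.arctan2(d[1],d[0]))-90)
```

```text
[0.4998 0.017  0.2241] [-179.9147   -0.1261  143.5284] 10.0667 0.024826809088650623 8.629121482372284
(array([0.5795, 0.0857, 0.0539]), [np.float64(0.13700163078111718), np.float64(0.13700163078109534)]) (array([0.583 , 0.0619, 0.0554]), [np.float64(0.029239477219657334), np.float64(0.02923947721967688)])
[0.5811 0.0737 0.055 ] 0.023952779892102403 9.832125902369654
[0.581  0.0738 0.055 ] 0.024215373831645702 10.977343883407826
```

Call:
servo_tool --pt "1 0.7 -0.3 0.12" --pt "3 1.5 -1 0.24" --pt "5.5 2.7 -2 0.36" --pt "8 3.8 -3.3 0.48" --pt "10.5 4.9 -4.8 0.6" --pt "13 5.9 -6.3 0.7" --pt "15 6.7 -7.8 0.77" --pt "16.3 7.2 -9 0.81" --pt "17 7.3 -10 0.813" --pt "17 7.3 -10.4 0.813" --pt "17 7.3 -10.4 0.813" --pt "17 7.3 -10.4 0.813" --pt "17 7.3 -10.4 0.813"

```text
time: 11.15
ee_pos: [0.6701, 0.0884, 0.1231]
tcp_rot: [-180.0, 0.1, -170.4]
wrist_force: [-0.6, 0.2, 0.2]
opening: 0.0249
grasp_force: 8.6
```

Run:
```python
from h import *
import pickle
s=get_obs();print(s['ee_pos'],s['tcp_rot'],s['time'],s['opening'],s['wrist_force'],s['q'])
i2=camera("wrist")[:,:,::-1];cv2.imwrite("pics/w6.png",i2);pickle.dump(s,open("w6.pkl","wb"))
i3=camera("side")[:,:,::-1];cv2.imwrite("pics/s6.png",i3)
cv2.imwrite("pics/v6.png",np.hstack([cv2.resize(i2[0:300,220:420],(400,600),interpolation=2),cv2.resize(i3[170:270,255:355],(400,600)[::1],interpolation=2)]))
```

```text
[0.67006887 0.08842917 0.1231349 ] [-1.79996108e+02  7.58846163e-02 -1.70363448e+02] 11.15 0.024863203732955762 [-0.57602012  0.23035791  0.19119459] [ 7.51835319e+00  2.16895044e+01  1.79379534e+01  8.61724723e+01
 -1.08464594e-03 -2.11819709e+00]
```

View pics/v6.png

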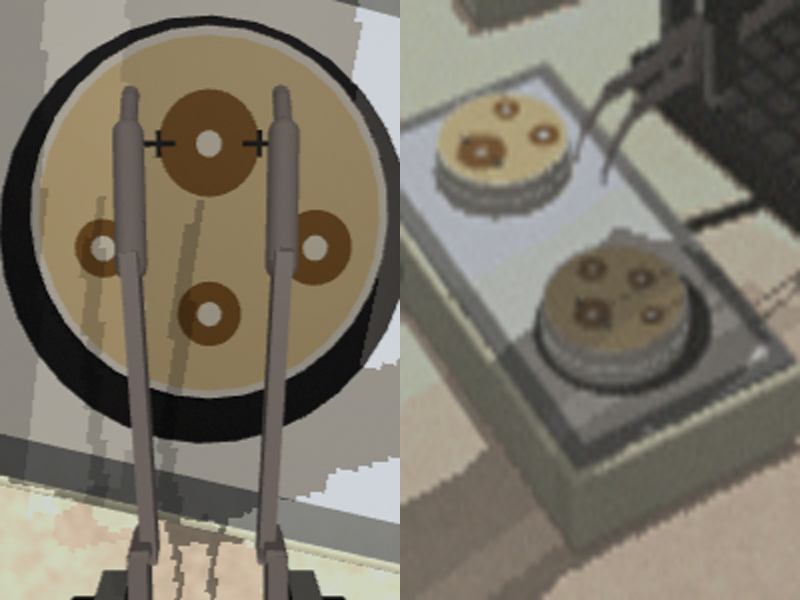

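Run:
```python
from h import *
import pickle
np.set_printoptions(precision=4,suppress=True)
s=pickle.load(open("w6.pkl","rb"));C=cam("wrist",s);S=cam("side")
Rt=Ro.from_euler("xyz",s["tcp_rot"],degrees=True).as_matrix()
f=lambda x,y:(220+x/2-.25,y/2-.25); g=lambda x,y:(255+(x-400)/4,170+y/6)
for w in(( 130,90),(281,90)):
  for sd in ((579,157),(604,185)):
    x,e=tri([ray(C,f(*w)),ray(S,g(*sd))]);print(w,sd,x,e[0],Rt.T@(x-s["ee_pos"]))
tl,tr=onz(C,f(259,143),.055),onz(C,f(158,144),.055);print(tl,tr,np.linalg.norm(tl-tr),"mid",(tl+tr)/2, "yaw",np.degrees(np.arctan2(*(tl-tr)[[1,0]]))-90)
for z in(.002,.000,-.002,-.004):
  a,b=[onz(C,f(*w),s["ee_pos"][2]+z) for w in((130,90),(281,90))];print(z,a,b,np.linalg.norm(a-b),(a+b)/2,Rt.T@((a+b)/2-s["ee_pos"]))
for X in (tl,tr):print("tick in side crop",(proj(S,X)-[255,170])*[4,6]+[400,0])
```

```text
(130, 90) (579, 157) [0.5772 0.0659 0.1297] 7.000530914501241 [ 0.0953 -0.0067 -0.0067]
(130, 90) (604, 185) [0.5819 0.0606 0.1186] 0.35661141106496375 [ 0.0915 -0.0127  0.0044]
(281, 90) (579, 157) [0.579  0.0841 0.1217] 1.206978771166303 [0.0905 0.011  0.0013]
(281, 90) (604, 185) [0.5838 0.0797 0.1112] 9.259981888926957 [0.0865 0.0059 0.0118]
[0.5796 0.0856 0.055 ] [0.5838 0.062  0.055 ] 0.023918625988971973 mid [0.5817 0.0738 0.055 ] yaw 10.194020567828971
0.002 [0.5825 0.0616 0.1251] [0.5786 0.0846 0.1251] 0.023419232577419246 [0.5805 0.0731 0.1251] [ 0.0908 -0.0001 -0.0021]
0.0 [0.5822 0.0613 0.1231] [0.5783 0.0848 0.1231] 0.023754341834259396 [0.5802 0.073  0.1231] [ 0.0911 -0.0001 -0.0001]
-0.002 [0.582  0.0611 0.1211] [0.5779 0.0849 0.1211] 0.02408945109109956 [0.58   0.073  0.1211] [ 0.0914 -0.0001  0.0019]
-0.004 [0.5817 0.0609 0.1191] [0.5776 0.085  0.1191] 0.024424560347939703 [0.5797 0.0729 0.1191] [ 0.0917 -0.0001  0.0039]
tick in side crop [579.4258 302.7943]
tick in side crop [607.0127 324.1237]
```

Call:
servo_tool --pt "0.05 0.05 -0.5 0.005" --pt "0.1 0.1 -1.3 0.01" --pt "0.16 0.17 -2.3 0.01" --pt "0.16 0.17 -3.3 0.01" --pt "0.16 0.17 -4.2 0.01" --pt "0.16 0.17 -4.9 0.01" --pt "0.16 0.17 -5.4 0.01" --pt "0.16 0.17 -5.7 0.01" --pt "0.16 0.17 -5.7 0.01" --pt "0.16 0.17 -5.7 0.01" --pt "0.16 0.17 -5.7 0.01"

```text
time: 12.17
ee_pos: [0.6723, 0.0905, 0.0654]
tcp_rot: [-180.0, 0.0, -169.7]
wrist_force: [0.1, -0.2, -0.1]
opening: 0.0248
grasp_force: 8.6
```

Run:
```python
from h import *
import pickle
s=get_obs();print(s['ee_pos'],s['tcp_rot'],s['time'],s['opening'],s['wrist_force'],s['grasp_force'])
i2=camera("wrist")[:,:,::-1];cv2.imwrite("pics/w7.png",i2);pickle.dump(s,open("w7.pkl","wb"))
i3=camera("side")[:,:,::-1];cv2.imwrite("pics/s7.png",i3)
cv2.imwrite("pics/v7.png",np.hstack([cv2.resize(i2[10:110,265:385],(480,400),interpolation=2),cv2.resize(i3[200:250,280:320],(320,400),interpolation=2)]))
```

```text
[0.67228954 0.09049103 0.06537243] [-1.79998347e+02  4.86298169e-02 -1.69734035e+02] 12.1667 0.024833901505755568 [ 0.14740001 -0.23557742 -0.06448704] 8.625995814800262
```

View pics/v7.png

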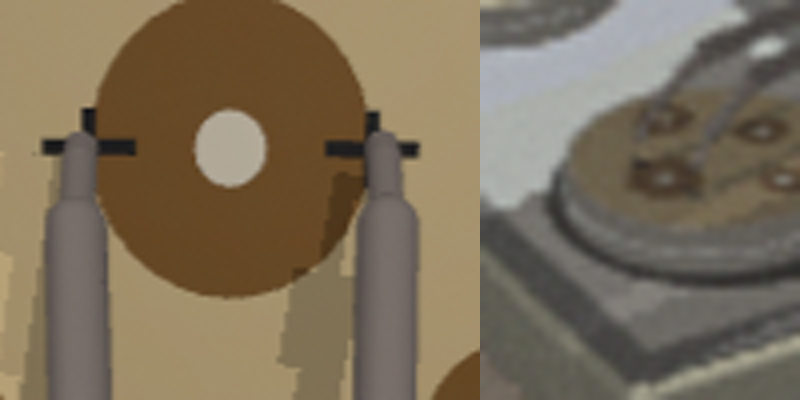

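Run:
```python
from h import *
import pickle
np.set_printoptions(precision=4,suppress=True)
s=pickle.load(open("w7.pkl","rb"));C=cam("wrist",s);S=cam("side")
f=lambda x,y:(265+x/4-.4,10+y/4-.4)
tl,tr=onz(C,f(373,149),.0548),onz(C,f(89,147),.0548);print(tl,tr,np.linalg.norm(tl-tr),(tl+tr)/2)
for z in(.065,.0635,.062,.060):
  a,b=[onz(C,f(*w),z) for w in((80,137),(384,137))];print(z,np.linalg.norm(a-b),(a+b)/2-(tl+tr)/2)
for w,sd in(((384,137),(642,140)),((80,137),(700,167))):print(tri([ray(C,f(*w)),ray(S,(280+(sd[0]-480)/8,200+sd[1]/8))]))
```

```text
[0.5796 0.0857 0.0548] [0.5838 0.062  0.0548] 0.024038970273275537 [0.5817 0.0739 0.0548]
0.065 0.023968541099042364 [0.0006 0.0002 0.0102]
0.0635 0.02422141576373984 [0.0004 0.0002 0.0087]
0.062 0.02447429042843735 [0.0002 0.0001 0.0072]
0.06 0.024811456648034 [-0.0001  0.0001  0.0052]
(array([0.5803, 0.0856, 0.063 ]), [np.float64(0.586404531637334), np.float64(0.5864045316373045)])
(array([0.5849, 0.0617, 0.0635]), [np.float64(0.8233910215906525), np.float64(0.8233910215905642)])
```

Call:
servo_tool --pt "-0.02 0 -0.15 0" --pt "-0.04 -0.01 -0.3 0" --pt "-0.04 -0.02 -0.45 0" --pt "-0.04 -0.02 -0.6 0" --pt "-0.04 -0.02 -0.65 0" --pt "-0.04 -0.02 -0.65 0" --pt "-0.04 -0.02 -0.65 0"

```text
time: 12.85
ee_pos: [0.6716, 0.0903, 0.0583]
tcp_rot: [180.0, -0.0, -169.7]
wrist_force: [-0.8, 0.6, -0.1]
opening: 0.0247
grasp_force: 8.6
```

```bash
cat > m.py <<'E'
from h import *
s=get_obs();print(s['ee_pos'],s['tcp_rot'],s['time'],s['opening'],s['wrist_force'],s['torque'])
C=cam("wrist",s);i=np.ascontiguousarray(camera("wrist")[:,:,::-1]);cv2.imwrite("pics/w%d.png"%int(100*s['time']),i)
g=cv2.cvtColor(i,cv2.COLOR_BGR2GRAY);np.set_printoptions(linewidth=220)
for X in((.5796,.0857,.0548),(.5838,.0620,.0548)):
    u,v=proj(C,X);print("tick px",u,v);u=int(round(u));v=int(round(v));print(g[v-8:v+9,u-9:u+10])
E
python3 m.py
```

```text
[0.67157168 0.09025016 0.05827442] [ 1.79999482e+02 -4.32040542e-03 -1.69733623e+02] 12.85 0.024724062941791407 [-0.80422615  0.58748651 -0.12358395] [-0.0060768   0.02749173  0.02580982]
tick px 359.85131068474544 45.950981709285514
[[ 82  82  81  82  82  81  81  48  32  33  35 136 154 154 154 154 154 154 153]
 [ 81  82  81  81  80  81  82  48  32  33  58 138 154 154 154 154 154 154 154]
 [ 81  81  81  81  82  81  81  51  34  36  58 138 154 154 154 153 154 154 154]
 [ 81  81  81  81  81  81  81  53  59  68  79 128 150 154 154 154 154 154 154]
 [ 82  81  82  81  82  82  78  91  98  99 100 101 118 146 153 154 153 154 154]
 [ 81  81  81  81  80  81  82  89  96  99 101 100  97 115 145 151 151 151 152]
 [ 57  58  56  56  56  64  78  88  95 100 101 100  97  92  91  92  92  93  93]
 [ 32  32  32  33  34  53  75  88  94 100 103 102  99  93  55  33  34  34  33]
 [ 32  32  33  33  32  52  74  89  99 104 107 106 105  95  56  34  33  33  33]
 [ 32  32  33  33  33  45  72  90  99 104 106 107 104 103  65  37  34  35  35]
 [ 42  42  42  43  42  57  77  90  99 104 106 107 105 100  69  62  68  70  7
[... 1165 characters left out ...]
28  29  47  82 100 107 107 106 101  93  78  49  32  31  30  29  30]
 [ 36  34  39  39  57  90 101 105 107 105 102  97  86  54  35  33  34  33  35]
 [129 120 143 149 115  97 101 105 106 106 102  96  86  77  77  77  78  78  78]
 [149 149 149 149 110  97 102 105 106 106 103  96  86  80  78  78  78  78  78]
 [149 149 150 149 108  95 102 106 106 106 103  96  86  79  77  78  78  78  78]
 [149 150 150 150 107  96 103 107 107 105 101  96  84  80  79  78  79  79  78]
 [149 149 149 149 107  96 104 106 106 106 102  95  89  81  78  78  78  77  77]
 [149 149 149 132 100  97 104 106 106 105 101  94  83  79  78  78  78  78  79]
 [149 149 150 133 101  98 104 107 106 104 101  94  82  78  78  78  78  78  78]]
```

Call:
servo_tool --pt "0 0 -0.04 0" --pt "0 0 -0.08 0" --pt "0 0 -0.12 0" --pt "0 0 -0.12 0" --pt "0 0 -0.12 0" --claw 0.711

```text
time: 13.32
ee_pos: [0.6716, 0.0903, 0.0571]
tcp_rot: [180.0, 0.0, -169.7]
wrist_force: [0.4, -0.3, -0.2]
opening: 0.0246
grasp_force: 8.6
```

```bash
python3 m.py
```

```text
[0.67160968 0.09028132 0.05710252] [ 1.79999761e+02  3.20667850e-03 -1.69731187e+02] 13.3167 0.024614963498948768 [ 0.36096651 -0.29025019 -0.22277225] [-0.00376692 -0.01437123 -0.00657052]
tick px 360.100826166785 45.21675771169387
[[ 82  81  82  82  82  82  82  54  36  33  33 108 148 154 155 155 154 155 155]
 [ 83  82  82  81  82  82  82  54  35  33  34 109 148 155 154 155 154 155 155]
 [ 81  82  81  81  81  81  82  57  38  38  39 110 147 154 155 155 155 155 154]
 [ 82  82  81  81  81  81  82  59  61  95 104 104 120 146 154 155 155 154 155]
 [ 81  81  82  81  81  82  81  87  94  97 101 101 100 119 147 155 155 155 154]
 [ 81  80  81  81  81  81  80  85  94  98 101 102 101  97 127 150 154 153 153]
 [ 56  57  57  57  56  65  82  86  92  98 101 102 101  98 113 122 122 122 122]
 [ 33  32  32  31  33  33  66  83  92  98 105 106 104  99  83  50  33  34  33]
 [ 33  32  34  34  33  32  65  82  97 103 106 108 107 103  82  48  34  33  33]
 [ 34  33  33  33  34  33  62  86  96 103 107 108 107 104  95  56  32  33  33]
 [ 48  47  49  47  34  32  62  83  94 102 106 109 107 104  98  59  41  42  42
[... 1165 characters left out ...]
29  29  59  89 102 106 107 106 102  94  77  48  32  29  31  30  30]
 [ 37  36  37  37  63  92 103 106 107 106 103  98  87  53  34  32  33  32  33]
 [113 112 117 117 101  97 103 106 108 106 103  97  86  69  62  63  62  63  63]
 [150 150 150 150 108  97 104 107 108 106 103  96  84  80  78  78  79  78  78]
 [150 150 150 149 108  97 104 107 108 105 103  96  89  82  78  79  79  78  79]
 [150 150 150 133 101  98 105 106 107 106 102  95  83  80  79  78  79  79  79]
 [150 150 150 135 102  99 104 106 107 105 102  95  83  79  79  79  78  79  78]
 [149 150 151 135 103 100 106 107 108 105 101  95  83  79  78  78  78  79  79]
 [150 149 150 135 103  99 105 107 107 106 101  94  82  78  78  79  79  78  79]]
```

Call:
servo_tool --pt "0 0 -0.03 0" --pt "0 0 -0.06 0" --pt "0 0 -0.09 0" --pt "0 0 -0.09 0" --pt "0 0 -0.09 0" --pt "0 0 -0.09 0" --claw 0.708

```text
time: 13.87
ee_pos: [0.6715, 0.0903, 0.0561]
tcp_rot: [180.0, -0.0, -169.7]
wrist_force: [-0.1, 0.0, -0.1]
opening: 0.0248
grasp_force: 8.5
```

```bash
python3 m.py | grep -v '\[\[\| \[[ 0-9]* [0-9 ]*\]'
python3 - <<'E'
from h import *
np.set_printoptions(precision=4,suppress=True)
s=get_obs();im=np.ascontiguousarray(camera("side")[:,:,::-1]);cv2.imwrite("pics/s9.png",im);a=cv2.cvtColor(im,6)
for X in((.5796,.0857,.0548),(.5838,.0620,.0548)):print(proj(cam("side"),X))
print(a[210:232,292:316]);print(s['opening'],s['wrist_force'])
E
```

```text
[0.67151118 0.09025486 0.05614203] [ 1.79999799e+02 -1.14323904e-02 -1.69731617e+02] 13.8667 0.024764695813467876 [-0.07072878  0.02796949 -0.06195326] [ 0.03915798  0.03801736 -0.01829781]
tick px 360.36522004004223 45.08988944474886
tick px 284.6631565407732 44.737483196594674
[299.8225 220.5154]
[306.7433 224.1022]
[[174 174 172 173 175 172 175 174 175 172 172 173 159 115  85  78  75  94
  108 109 111 107  96  82]
 [174 170 171 174 173 174 176 173 162 141 134 119 105  87  81  86  95 102
   98 100  96  86  78  74]
 [174 174 175 174 171 164 136 119 106  99  96  92  86  77  88  96  97  99
   94  97  95  86  76  71]
 [174 174 173 166 135 107  98  91  79  74  79  85  78  77  92  97  98 101
   94  95  92  88  74  78]
 [172 166 136 108 100  95  95  84  68  79  82  74  67  61  77  95  97  96
   96  91  89  76  68  76]
 [166 134 104  96  94  97  90  80  69  85  77  69  63  66  86  97  96  91
   91  91  75  60  62  72]
 [124  99  95  96  98  98  97  93  83  78  71  74  80  82  94  98  89  86
   88  79  67  66  85  97]
 [ 99  97  98  99  99  95  97  96  92  90  96  96  98  93  83  83  82  90
[... 788 characters left out ...]
  97  96  95  97 108
  103 107 103 103 103  91]
 [112  98  94  98  97  98  97  96  97  96  99  94  98  95  97  97 106 105
  108 101  92  91  91  89]
 [116 112  99  92  88 101 101 101  98  98 100  96 100 108 107 107 104 104
   90  90  92  91  90  94]
 [ 90 108 112 103  96  98  97  92  94  98 102 101 110 108 108 107  95  95
   97  92  97  98  99  96]
 [ 68  93 100 109 115 106  97 100  98  97  95  93  98  95  99  94  95  94
   95  94  98  95  97  93]
 [ 58  66  87  96 100 107 109 120 108  98  99 100  98  93  97 102  99  98
   97  96  97  98  97 100]
 [ 87  59  57  75  84  95  98 102  98 106 110 120 116 110 113 119 119 116
  108 108 107 109 116 106]]
0.02496744390568519 [-0.7074 -0.3693 -0.3775]
```

Call:
servo_tool --pt "0 0 -0.02 0" --pt "0 0 -0.04 0" --pt "0 0 -0.04 0" --pt "0 0 -0.04 0" --pt "0 0 -0.04 0" --pt "0 0 -0.04 0"

```text
time: 14.47
ee_pos: [0.6716, 0.0903, 0.0558]
tcp_rot: [-180.0, 0.0, -169.7]
wrist_force: [0.1, 0.6, -0.2]
opening: 0.0252
grasp_force: 8.6
```

```bash
python3 m.py
```

```text
[0.67159979 0.09027378 0.05580013] [-1.79998569e+02  3.69605751e-04 -1.69729660e+02] 14.4667 0.025207221028912243 [ 0.08021792  0.55624323 -0.17439022] [-0.02184167  0.01904211 -0.00835839]
tick px 360.46967462570416 44.59679268323036
[[ 82  83  83  82  82  83  83  74  47  34  35  85 143 155 155 156 156 155 155]
 [ 82  83  82  82  82  82  83  73  47  38  57  89 120 133 150 156 156 156 155]
 [ 81  82  83  82  81  82  83  62  48  89 100 101 103 101 120 148 155 155 155]
 [ 82  83  82  82  82  81  82  61  83  93  98 102 103 103 100 115 148 155 156]
 [ 82  82  83  81  81  82  82  68  79  90  97 101 102 102  99  94 143 156 155]
 [ 81  81  81  81  81  80  80  75  81  91  97  99 101 102 100  95 141 152 152]
 [ 33  33  32  32  33  33  32  54  77  88 100 107 110 109 105  97  73  64  64]
 [ 33  32  32  33  33  33  33  53  77  92 101 107 108 109 106 100  64  37  33]
 [ 33  33  33  33  34  33  32  49  78  92 101 106 108 109 106 101  71  41  34]
 [ 36  35  33  34  35  37  35  42  75  91 101 106 108 109 106 102  74  45  37]
 [ 65  65  65  65  69  70  70  56  76  92 101 105 108 109 106 102 103  95  
[... 1166 characters left out ...]
29  38  86 102 107 109 108 106 102  90  69  40  30  30  30  31  31]
 [ 32  32  33  49  88 103 107 109 108 105 101  92  61  35  30  30  31  30  31]
 [ 80  90  93  75  91 103 107 109 107 105 101  93  60  40  40  41  39  40  39]
 [151 151 151 115  98 103 107 108 107 105 100  92  79  77  79  79  79  79  79]
 [151 150 151 116  98 103 106 109 107 105 100  91  78  78  79  80  78  79  79]
 [151 151 151 116  99 103 107 109 107 104  98  91  78  78  79  79  79  79  80]
 [150 151 151 108  96 104 107 108 107 105  98  89  77  77  79  79  79  79  79]
 [151 150 151 109  97 104 107 108 107 105  98  89  77  78  79  79  79  79  79]
 [151 151 151 109  97 103 107 108 107 103  98  88  78  77  80  78  79  78  79]]
```

Call:
servo_tool --pt "0 0 0 0" --pt "0 0 0 0" --pt "0 0 0 0" --pt "0 0 0 0" --pt "0 0 0 0" --pt "0 0 0 0" --pt "0 0 0 0" --pt "0 0 0 0" --claw 0.712

```text
time: 15.18
ee_pos: [0.6716, 0.0902, 0.0558]
tcp_rot: [-180.0, 0.0, -169.7]
wrist_force: [-0.9, -0.1, -1.0]
opening: 0.0248
grasp_force: 8.7
```

Call:
servo_tool --pt "0 0 0 0" --pt "0 0 0 0" --pt "0 0 0 0" --pt "0 0 0 0" --pt "0 0 0 0" --pt "0 0 0 0"

```text
time: 15.68
ee_pos: [0.6716, 0.0902, 0.0558]
tcp_rot: [-180.0, -0.0, -169.7]
wrist_force: [-0.7, 0.2, 0.1]
opening: 0.0252
grasp_force: 8.7
```

Call:
servo_tool --pt "0 0 0 0" --pt "0 0 0 0" --pt "0 0 0 0" --pt "0 0 0 0" --pt "0 0 0 0" --pt "0 0 0 0"

```text
time: 16.18
ee_pos: [0.6716, 0.0902, 0.0558]
tcp_rot: [-180.0, 0.0, -169.7]
wrist_force: [-0.5, -0.9, -0.2]
opening: 0.0249
grasp_force: 8.7
```

```bash
python3 m.py
```

```text
[0.67162761 0.09023571 0.05580738] [-1.79995989e+02  2.92545903e-03 -1.69733429e+02] 16.1833 0.024900237150912347 [-0.50430862 -0.94880711 -0.15705656] [-0.02255125  0.02944637 -0.01112838]
tick px 360.58561349116076 44.524729066263205
[[ 83  82  83  82  83  83  74  47  35  35  85 143 155 155 156 156 156 155 155]
 [ 83  83  83  82  83  82  73  47  56  66 104 134 151 155 155 156 156 155 156]
 [ 83  82  82  82  82  82  63  61  91 100 101 103 110 145 155 156 156 155 156]
 [ 83  83  82  81  81  81  83  88  95 100 102 102 100 118 148 155 156 155 156]
 [ 82  82  82  82  82  70  77  88  95 100 102 102 102  97 127 150 155 155 154]
 [ 80  80  81  81  80  77  79  87  95  99 101 101 101  97 112 146 152 152 153]
 [ 32  33  32  33  32  45  72  85  97 105 107 109 107  98  90  70  63  63  63]
 [ 33  33  33  33  34  43  70  89  99 105 107 109 108 105  84  48  33  33  34]
 [ 32  33  33  33  32  38  69  88  98 104 108 109 107 104  85  50  34  34  33]
 [ 34  36  36  35  36  41  70  87  99 104 107 108 108 103  98  60  36  36  36]
 [ 65  69  70  70  70  69  75  87  97 104 107 109 108 104  96  93  92  92 
[... 1169 characters left out ...]
30  31  64  94 105 108 108 107 104  97  78  50  31  29  31  28  30]
 [ 33  33  34  32  79  98 105 108 108 107 104  97  82  47  30  30  30  31  31]
 [ 93  91  93  76  86  99 105 108 109 106 103  97  85  54  40  40  39  39  39]
 [151 130 145 134 103 100 105 108 109 107 103  96  86  80  79  80  79  79  79]
 [151 151 151 136 103 100 106 108 109 107 102  96  83  79  79  78  79  80  79]
 [151 150 151 135 103 100 106 108 108 107 103  96  82  79  78  79  79  79  79]
 [150 150 150 121  97 101 106 108 108 106 102  96  83  79  79  78  79  79  79]
 [151 151 150 122  97 101 106 109 108 106 102  94  82  79  78  79  80  78  79]
 [151 151 151 125  99 101 107 109 107 106 102  96  81  78  79  79  79  79  80]]
```

Call:
servo_tool --pt "0 0 0 0" --pt "0 0 0 0" --pt "0 0 0 0" --pt "0 0 0 0" --pt "0 0 0 0" --pt "0 0 0 0" --pt "0 0 0 0" --pt "0 0 0 0" --claw 0.714

```text
time: 16.9
ee_pos: [0.6716, 0.0903, 0.0558]
tcp_rot: [180.0, 0.0, -169.7]
wrist_force: [1.1, -0.7, 0.7]
opening: 0.0246
grasp_force: 8.8
```

```bash
python3 m.py | cut -c1-90| sed -n '1,30p'; python3 -c "
from workcell import *
for i in range(5):
    camera('side');s=get_obs();print(s['opening'],s['wrist_force'][2],s['ee_pos'][2])"
```

```text
[0.6715943  0.09025101 0.05580347] [ 1.79999573e+02  5.26655966e-04 -1.69734000e+02] 16.9 
tick px 360.5136921092288 44.6279507077688
[[ 83  82  82  82  83  82  74  47  34  35  85 142 155 156 156 156 155 156 155]
 [ 83  82  83  82  83  83  74  51  58  67 103 129 150 155 155 156 156 156 156]
 [ 83  82  82  81  81  83  81  95  99 102 103 102 120 147 155 156 155 155 155]
 [ 83  83  82  81  82  76  87  93  98 102 103 102  99 116 147 155 156 155 155]
 [ 82  82  81  81  81  77  83  92  98 101 102 102  99 117 148 156 155 155 154]
 [ 81  80  81  81  80  76  82  90  98 101 103 103 100  93 140 152 152 152 152]
 [ 33  33  33  34  32  64  81  90 100 108 111 108 104  95  56  34  34  57  63]
 [ 33  33  33  33  33  54  78  93 101 106 109 109 106  99  62  35  33  35  34]
 [ 33  32  33  33  34  54  79  94 102 106 109 108 106 100  67  38  33  34  35]
 [ 35  36  35  35  34  54  79  92 102 105 108 109 106 101  71  44  37  36  37]
 [ 65  65  66  64  65  71  82  93 101 106 109 108 106 100  93  91  91  92  92]
 [ 82  81  81  82  82  68  80  92 101 106 108 109 106 102 116 148 155 155 156]
 [ 82  82  82  82 
[... 810 characters left out ...]
0  79]
 [148 148 148 149 149 115  98 100 102 102 100  98  92  82  78  79  79  78  79]
 [ 59  58  59  59  59  81  95 101 102 103 101  97  91  73  50  51  55  54  54]
 [ 29  30  30  30  36  79  95 106 109 109 104  97  90  72  42  30  30  29  30]
 [ 28  29  29  30  37  82 100 106 108 108 106 102  91  70  40  30  29  30  31]
 [ 32  34  34  33  48  87 101 107 108 108 105 101  93  71  41  30  30  31  30]
0.02465022114419033 -0.13250059404907352 0.055784542896453404
0.024402336104869814 0.552702375388287 0.05579541569112044
0.024558312930547933 -0.0771084095091761 0.05579831233198086
0.0250340140583446 0.6717354371430427 0.05578573706340245
0.024881355990510483 0.6370750064423006 0.0557818962982003
```

```bash
python3 -c "
from workcell import *
print(job_done())"
```

```text
the job is handed in; nothing more can be done
None
```

I handed the job in with the forceps still squeezed to a gap of about 24 mm. The points are on dish_four's ticks (the dish on the black disc), by my estimate at most about 2 mm above it, with no contact force felt. The last clock reading was about 17 s, and I haven't seen the judging result.

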